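# Hang the brush pail on the dryer and open its air damper

### The job

The washed brushes need drying: pick up the tin pail that has the wire handle, hang it by that handle on the hook of the white drying station so that it hangs free and steady, and let go of it. Only then turn the station's damper lever a quarter turn, all the way against its open stop, so that it points up the sloping plate, with the pail still hanging. Leave the other things on the table where they are.

Things in the scene. Friction and masses are not known exactly. Their poses are not given: they have to be found in the camera images.
- pail: Tin pail holding short brushes, 90 mm across the rim, 70 mm foot, 70 mm high to the rim; origin at the centre of its underside, z up. A rigid round wire handle (9 mm thick) arches over it in the pail's y-z plane: it rises at y = +-45 mm to 126 mm and slopes gently up to 136 mm in the middle. 0.1 to 0.25 kg. Brush tops stay below 80 mm.
- pail_handle (a point): Middle of the pail's wire handle, on the wire's centre line, 136 mm above the pail's underside; axes as the pail's.
- dryer: Fixed white drying station, 180 x 340 mm, 120 mm high; origin on the table under the middle of its front face. -x is its front (towards the robot), y its left, z up. Its left half bears the hook. On its right half a console (150 mm wide, to 175 mm high) has a metal plate facing forward and up: its normal leans 35 deg from vertical towards -x.
- hook_seat (a point): Top of the hook bar at the lowest point of its trough, 178 mm above the table, 70 mm in front of the housing; axes as the dryer's. Hung, the wire's centre line lies 5 mm above it. The hook is an 8 mm bar running forward (-x) from a post; the trough is level over 16 mm, rises 8 mm behind, and ends in a tip 27 mm in front, its top 18 mm higher than the seat. It must enter between rim and handle.
- damper (a joint): Angle of the damper lever about the normal of the sloping plate: 0 closed (lever points to the dryer's right, -y), 1.571 at the open stop (lever points up the slope). It grows counter-clockwise as seen looking down on the plate. Stiff (about 0.35 N m), stays where it is left.
- damper_hub (a point): Point on the lever's pivot axis at half height of the lever, 26 mm off the sloping plate. Its axes turn with the lever: z is the plate's normal (out of the plate), the lever points along -y.
- lever_grip (a point): Grip point in the middle of the lever's outer part, 65 mm from the pivot, 26 mm off the plate; axes as damper_hub. The lever is a bar 12 mm wide, 20 mm high (16 to 36 mm off the plate), ending 82 mm from the pivot.
- tin: Plain tin like the pail (84 mm rim, 55 mm high) but without a handle, empty; origin at its underside. To be left alone.
- glitter_jar: Grey jar, 56 mm across, 90 mm high; origin at its underside. To be left alone.
- water_bottle: Clear bottle, 62 mm across, 170 mm high; origin at its underside. To be left alone.
- brush: Flat brush 150 mm long lying along its x. To be left alone.
- glue_jar: White jar, 60 mm across, 80 mm high; origin at its underside. To be left alone.
- tape_roll: Cardboard disc-like roll, 70 mm across, 24 mm high; origin at its underside. To be left alone.

How it is judged (in metres and radians):
On the way, in this order (a step that is already met when the one before it is completed fails the run):
1. the pail hangs by its handle on the hook, released (x of pail_handle in the frame of hook_seat between -0.025 and 0.025 m and y of pail_handle in the frame of hook_seat between -0.025 and 0.025 m and z of pail_handle in the frame of hook_seat between -0.012 and 0.018 m and angle between pail's own z axis and vertical below 0.45 rad and contact force between the fingers and pail below 0.3 N), for 0.3 s.
2. the damper lever is turned to its open stop (value of joint damper above 1.51 rad), for 0.2 s.
At the end, for the whole second after the job is handed in: The pail hangs released from the hook by its handle (middle of the handle within 25 mm of the hook's seat in x and y, and from 12 mm below to 18 mm above it), upright within 0.45 rad, at rest (under 0.03 m/s, 0.5 rad/s), and the damper lever stands at its open stop (joint above 1.51 of 1.571 rad) (all of step 1 and linear speed of pail below 0.03 m/s and angular speed of pail below 0.5 rad/s and value of joint damper above 1.51 rad); the robot touches nothing.
It fails at once if another thing on the table is moved by more than 30 mm or tipped over (distance of any of tin, glitter_jar, water_bottle, brush, glue_jar, tape_roll from where it was at the start of the episode above 0.03 m or angle between any of tin, glitter_jar, water_bottle, glue_jar, tape_roll's own z axis and vertical above 0.5 rad).
It fails at once if the damper is opened before the pail is on the hook (value of joint damper above 0.7 rad and (z of pail_handle in the frame of hook_seat below -0.03 m or z of pail_handle in the frame of hook_seat above 0.04 m)).
It also fails if it takes over 58 s, if anything falls off the work surface, if the arm or the gripper's body presses on something with over 40 N, if the wrist force passes 120 N, or if a joint passes its speed limit or range.

### The arm

A 6-joint arm with a two-finger parallel gripper is mounted at the origin on the work surface. World frame = base frame: x ahead of the robot, y to its left, z up, the work surface at z = 0. Lengths are in mm, angles in degrees, forces in N, time in s.
With the tool pointing down it reaches from about 350 to 850 mm from the base axis. Payload 8.1 kg.
Tool frame: the origin (TCP) lies on the centre line of the jaws, within the pads' length; the fingertips stand 19 mm ahead of it and the grasp point (between the pads) is the TCP (r.tip_reach is the z of the fingertips in the tool frame, in mm); z points along the fingers, y is the line along which they close (so a half turn about z gives the same grasp; the last joint's range is limited). The gripper opens to 85 mm and grips with 20 to 120 N. Pads are 22 mm wide; open, the fingers measure 114 mm over their backs; the gripper's body (76 mm by 85 mm) begins 54 mm behind the grasp point. The pads swing forward as they close: fully open they stand 13 mm farther back than shut.
Start: joints at [65.18, 7.471, 85.268, -0, 87.261, -4.893], TCP at [204.477, 564.087, 225.292] pointing down, gripper open.
Joint ranges: [-169.43, 169.43], [-51.17, 129.36], [1.28, 143.12], [-76.62, 256.62], [0, 156.53], [-152.29, 152.29]. Speed limits (degrees/s): [136.94, 136.94, 159.86, 180, 180, 180].

### API

Orientations are given as [roll, pitch, yaw] about the fixed x, y, z axes, in that order (R = Rz(yaw) Ry(pitch) Rx(roll)).
In Python, from bench import r gives the robot as it stands. The module is installed in compiled form; this text tells all that it offers.
- The arm moves only by the shell command python3 -m handwheel 'ROWS' [FORCE]. ROWS is JSON, a list of rows, each a list of 7 numbers: the shift along the tool's x, y, z in m, then the turn, a rotation vector about the tool's x, y, z in degrees, then the finger opening in m, from 0 to 0.0854. In form: [[tx, ty, tz, ax, ay, az, claw], ...]. A call has 1 to 8 rows; each row shifts and turns the commanded pose from where the row before left it, along the tool's axes as they then stand; what a row does not reach is not made up. A row lasts 1/12 s, in which the tool goes at most 41.7 mm and 7.16 degrees, less where a joint would pass 70% of its speed; a pose out of reach is approached as far as the arm can. A call with a gripper value outside its range is refused whole. The fingers move at their own pace and stop on an object; FORCE is the grip in N (left out, the last holds). Time passes only in rows, so rows that do not move let the fingers close. It gives the time, the measured TCP pose, the force, the opening and the grip force at its end, in the units of the state.
- r.sense(): the state, without advancing time (a new reading comes with each control period).
- r.snapshot(name): name is "scene" or "top"; returns (picture, depth): 420x560x3 uint8, blue, green, red; 420x560 float32, mm along the optical axis (not along the pixel's ray), 0 where there is no reading.
- r.calibration(name): a dict with "vfov" (degrees; the focal length in pixels is half the picture's height over the tangent of half this angle, whatever the lens; pixels are square), "cx", "cy" (the principal point, pixels), "rvec" (rotation vector, rad) and "tvec" (3), from world to camera coordinates, as OpenCV has them. Camera axes: x right, y down, z forward; pixel columns grow to the right and rows downward; lengths in mm; the calibration is good to about 2 mm. A picture is of the moment at which its call begins. calibration takes no time and is no camera call.
- r.hand_in(): hands the job in; it is judged then, once.
The state is a dict: "time": time; "joint_pos": joint angles; "qd": joint speeds; "joint_efforts": joint torques, N m; "tool_pos": TCP position; "tcp_rot": TCP orientation; "ft_force": force on the tool from outside, world axes, zero at the start; "wrist_torque": the same for the moment, N m; "finger_gap": finger opening in mm; "grip_force": force on a finger pad.
Only numpy, scipy, OpenCV 4.12 (cv2) and the standard library are available. Lean on these libraries where they do the work, as an engineer would, in place of code of your own. Each camera call takes 0.05 s, during which the arm holds its last target. There are 200 camera calls.

## Working session

There is one attempt and no reset: what is moved stays moved. The work goes in short steps, Python scripts to look and compute and a shell command to move; the robot and the scene stay as the last step left them, time stands still between calls to the robot, and variables do not carry over. Pictures are saved under pics/ and viewed, at most 12 in all, crops included, and the job is handed in when it is done.

```bash
mkdir -p pics; cat > h.py <<'E'
import numpy as np, cv2
from bench import r
from scipy.spatial.transform import Rotation as R
def cam(n):
    c=r.calibration(n); f=210/np.tan(np.radians(c['vfov']/2))
    return f,c['cx'],c['cy'],R.from_rotvec(np.ravel(c['rvec'])).as_matrix(),np.ravel(c['tvec'])
def cloud(n,d):
    f,cx,cy,M,t=cam(n); v,u=np.mgrid[:420,:560]
    P=np.stack([(u-cx)/f*d,(v-cy)/f*d,d],-1)
    W=(P-t)@M; W[d==0]=np.nan
    return W
def proj(n,p):
    f,cx,cy,M,t=cam(n); q=M@np.array(p)+t; return f*q[0]/q[2]+cx,f*q[1]/q[2]+cy
def ray(n,u,v):
    f,cx,cy,M,t=cam(n); return -M.T@t, M.T@np.array([(u-cx)/f,(v-cy)/f,1])
def plane(n,u,v,z):
    o,d=ray(n,u,v); return o+d*(z-o[2])/d[2]
def tri(a,pa,b,pb):
    o,d=ray(a,*pa); o2,d2=ray(b,*pb)
    s=np.linalg.lstsq(np.c_[d,-d2],o2-o,rcond=None)[0]
    A=o+d*s[0];B=o2+d2*s[1]; return (A+B)/2,np.linalg.norm(A-B)
E
python3 - <<'E'
from h import *
for n in("scene","top"):
    p,d=r.snapshot(n); cv2.imwrite(f"pics/{n}0.png",p); np.save(n+"0.npy",d); print(n,r.calibration(n),(d==0).mean())
print(r.sense(), r.tip_reach)
E
```

```text
scene {'vfov': 45.9489468009772, 'cx': 277.9217800487272, 'cy': 212.79186063571225, 'rvec': array([ 1.41477123,  2.30901559, -0.74877642]), 'tvec': array([ 295.10510995, -329.4246061 , 1774.10370129])} 0.00383078231292517
top {'vfov': 54.528711536686174, 'cx': 279.989400234921, 'cy': 210.7978975047374, 'rvec': array([ 2.1132532, -2.1740798,  0.1632201]), 'tvec': array([ -16.02221908,  580.63655347, 1127.59864216])} 0.003937074829931973
{'time': 0.1, 'joint_pos': array([ 6.51798229e+01,  7.51138507e+00,  8.53234338e+01,  1.53030232e-03,
        8.72625895e+01, -4.89419746e+00]), 'qd': array([-0.02434806, -0.09901705, -0.09945679,  0.02569499, -0.05829951,
        0.12085395]), 'joint_efforts': array([ 1.46721766e-03, -5.70955682e+01, -5.01939583e+01, -2.75843795e-04,
        8.25825351e-03, -3.30854209e-05]), 'tool_pos': array([204.24826958, 563.61986688, 224.33927618]), 'tcp_rot': array([-1.79903077e+02, -9.83335178e-03,  1.60073938e+02]), 'ft_force': array([0.44316631, 0.20997612, 0.61218819]), 'wrist_torque': array([-0.03440149,  0.0256395 , -0.01899465]), 'grip_force': 0.0, 'finger_gap': 85.19198386253034} 19.0
```

View pics/scene0.png

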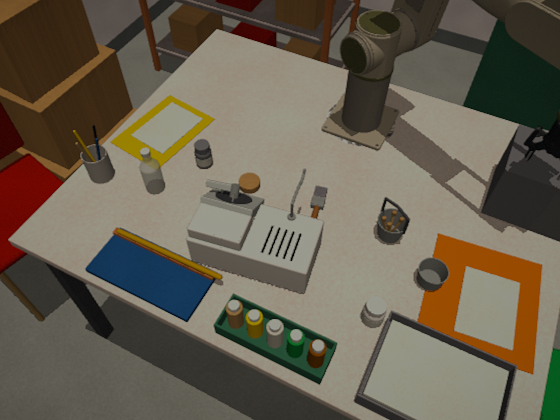

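View pics/top0.png

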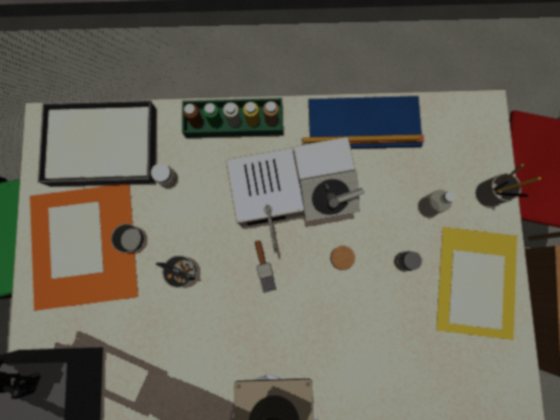

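Scene view (from behind the station): pail with handle at about (392,222), handle-less tin (432,274), hook rising at (300,185), lever at about (235,190). Top view: pail (181,271), tin (129,239), hook from (268,208) to (277,250), lever about (345,200).

```bash
python3 - <<'E'
from h import *
ds={n:np.load(n+"0.npy") for n in("scene","top")}; im={n:cv2.imread(f"pics/{n}0.png") for n in ds}
W={n:cloud(n,ds[n]) for n in ds}
np.set_printoptions(precision=1,suppress=True)
def crop(n,u,v,w,h): 
    c=im[n][v:v+h,u:u+w]; return cv2.resize(np.clip(c*1.5,0,255).astype('uint8'),(400,300),interpolation=cv2.INTER_CUBIC)
g=np.vstack([np.hstack([crop("top",140,240,80,60),crop("top",220,140,160,120)]),np.hstack([crop("scene",360,190,80,60),crop("scene",180,160,160,120)])])
cv2.imwrite("pics/crops.png",g)
# table check
for n,ps in {"top":[(200,330),(400,180),(329,143),(265,180),(181,271),(129,239)],"scene":[(300,130),(220,222),(270,240)]}.items():
    for u,v in ps: print(n,u,v,W[n][v,u])
def stats(n,lo,hi):
    w=W[n].reshape(-1,3); m=np.all((w>lo)&(w<hi),1); return w[m]
for n in W:
    a=W[n]; print(n,"table z", np.nanmedian(a[...,2]))
    # pail region handle points
    p=stats(n,[350,150,85],[650,450,160]); print("handle pts",n,len(p)); print(p[:40])
    # hook points
    p=stats(n,[400,-200,125],[720,150,230]); print("hook",n,len(p)); print(p[::max(1,len(p)//40)])
E
```

```text
top 200 330 [248.9 205.3   1.3]
top 400 180 [ 670.1 -397.     0.8]
top 329 143 [ 740.6 -167.2  159.5]
top 265 180 [654.3   6.1 119.2]
top 181 271 [417.1 259.8   5.6]
top 129 239 [514.6 413.7   4.6]
scene 300 130 [ 139.2 -172.9   -1.9]
scene 220 222 [ 702.6 -147.6  163.4]
scene 270 240 [669.  -16.5 122.2]
scene table z -0.02824017583369759
handle pts scene 167
[[396.4 206.7 129.2]
 [397.6 209.5 132.3]
 [395.3 211.9 131. ]
 [395.3 207.3 123.7]
 [401.  210.7 132.2]
 [398.5 213.1 130.8]
 [400.8 216.  135.1]
 [395.9 218.1 130.7]
 [397.9 208.4 122.7]
 [402.3 211.7 129.7]
 [403.4 214.5 132.5]
 [402.  217.  132.5]
 [402.3 219.7 134.4]
 [401.8 222.3 135.4]
 [399.6 206.7 119.1]
 [399.9 209.5 120.9]
 [399.8 212.2 122.4]
 [404.1 215.4 129.3]
 [407.2 218.4 134.7]
 [403.5 220.6 131.8]
 [404.8 223.4 134.8]
 [402.8 225.8 134. ]
 [403.  228.5 135.8]
 [400.9 207.7 116.4]
 [398.4 210.1 114.9]
 [395.9 212.5 113.5]
 [406.6 219.1 129.7]
 [405.6 221.7 130.1]
 [407.2 224.5 133.7]
 [402.9 226.7 130. ]
 [404.2 229.5 133.2]
 [404.5 232.1 135.1]
 [398.6 208.2 109.3]
 [400.9 211.2 113.8]
 [398.3 213.6 112.2]
 [4
[... 2270 characters left out ...]
. ]
 [ 677.   -87.9  161.1]
 [ 673.  -148.4  159.1]
 [ 669.5  -82.4  159.3]
 [ 664.5 -137.2  162.3]
 [ 658.9 -191.2  167.4]
 [ 657.6 -124.1  158.9]
 [ 649.8 -182.1  173.1]
 [ 648.  -115.2  166.4]
 [ 643.9 -177.7  165.1]
 [ 639.6 -101.7  170. ]
 [ 635.6 -161.3  168.5]
 [ 631.6 -101.4  169.9]
 [ 628.8 -167.   162.1]
 [ 624.4 -114.4  165.2]
 [ 621.5 -180.3  157.5]
 [ 618.  -117.4  157. ]
 [ 614.7 -172.7  152.6]
 [ 610.6 -117.3  154.1]
 [ 607.8 -186.6  144.7]
 [ 603.6 -138.8  145.8]
 [ 602.5  -89.4  130.6]
 [ 596.3 -146.9  140.6]
 [ 591.9  -96.3  142.9]
 [ 582.2 -166.1  171.8]
 [ 583.5 -136.   138.5]
 [ 580.3 -104.5  131.1]
 [ 569.2    3.1  185.4]
 [ 558.2   -1.8  189.6]
 [ 507.8   -8.1  187.2]]
```

View pics/crops.png

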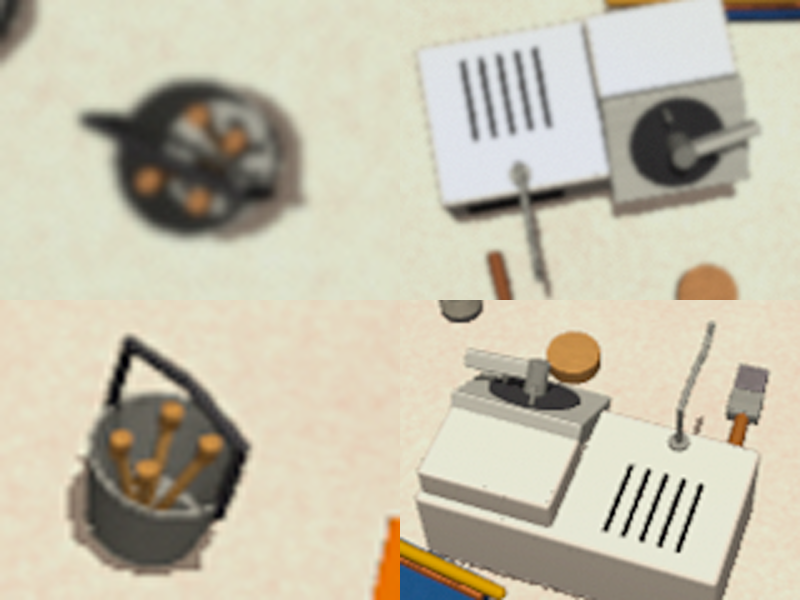

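The crops show the handle from upper left to lower right in the top view (black wire), the hook bar running forward and slightly right of the housing, and the lever pointing to the station's right (closed).

```bash
python3 - <<'E'
from h import *
np.set_printoptions(precision=1,suppress=True)
ds={n:np.load(n+"0.npy") for n in("scene","top")}; W={n:cloud(n,ds[n]).reshape(-1,3) for n in ds}
im={n:cv2.imread(f"pics/{n}0.png").reshape(-1,3) for n in ds}
def sel(n,lo,hi): 
    return W[n][np.all((W[n]>lo)&(W[n]<hi),1)]
H=[]
for n in W:
    p=sel(n,[350,190,117],[470,330,150]); q=p[:,:2]; c=q.mean(0); d=np.linalg.svd(q-c,full_matrices=0)[2][0]; s=(q-c)@d
    e=(q-c)@np.array([-d[1],d[0]])
    print(n,"handle mid",c+d*(s.min()+s.max())/2,"len",np.ptp(s),"width",e.std(),"yaw",np.degrees(np.arctan2(d[1],d[0])),"z",np.median(p[:,2]),p[:,2].max())
    # rim points
    p=sel(n,[350,180,58],[480,340,80]); (cx,cy),rr=cv2.minEnclosingCircle(p[:,:2].astype('f4')); print(" rim",cx,cy,rr)
    p=sel(n,[420,-60,150],[590,40,215]); q=p[:,:2];c=q.mean(0); d=np.linalg.svd(q-c,full_matrices=0)[2][0]; s=(q-c)@d
    if d[0]<0:d=-d;s=-s
    print(" hook c",c,"yaw",np.degrees(np.arctan2(d[1],d[0])),"s",s.min(),s.max())
    for b in range(int(s.min()),int(s.max())+6,6):
        m=(s>=b)&(s<b+6)
        if m.any(): print("   ",b,np.median(p[m],0),m.sum())
    p=sel(n,[540,-30,114],[800,150,125]); 
    if n=="top":
        b=cv2.minAreaRect(p[:,:2].astype('f4')); print(" housing top",b); print(cv2.boxPoints(b))
        p=sel(n,[540,-250,152],[830,0,200]);
    p=sel(n,[690,-220,155],[760,-70,170]); b=cv2.minAreaRect(p[:,:2].astype('f4')); print(" console top",b, np.median(p[:,2])); print(cv2.boxPoints(b))
E
```

```text
scene handle mid [418.2 250. ] len 97.08503844399253 width 2.5674745222468807 yaw 63.16966404389492 z 133.02016407423542 145.35302527157458
 rim 416.50341796875 251.71949768066406 48.094234466552734
 hook c [522.3  -9.3] yaw 8.923622618516436 s -68.8745140865195 56.95418653176325
    -68 [459.9 -17.9 190.2] 10
    -62 [465.6 -20.  183.9] 7
    -56 [470.2 -17.5 182.3] 7
    -50 [474.5 -14.9 176.3] 6
    -44 [480.7 -15.8 177.1] 4
    -38 [487.8 -15.5 177. ] 5
    -32 [493.6 -12.6 178. ] 4
    -26 [499.5 -13.8 180.5] 2
    -20 [504.3 -11.7 184.1] 5
    -14 [512.2 -10.1 184.5] 5
    -8 [518.9 -10.9 187.1] 4
    -2 [523.5  -9.  184.5] 6
    4 [529.5  -8.1 183.7] 6
    10 [536.   -7.8 184.6] 4
    16 [541.3  -6.4 185. ] 6
    22 [547.8  -5.9 185. ] 4
    28 [552.4  -2.3 183.8] 5
    34 [559.1  -3.  186.5] 5
    40 [563.7  -2.2 184.8] 6
    46 [571.4  -1.6 183.3] 9
    52 [575.8  -0.8 172.2] 21
 console top ((722.384765625, -147.11026000976562), (66.78031158447266, 147.3502655029297), 1.6463963985443115) 160.01359007309597
[[ 686.9  -74.4]
 [ 691.1 -221.7]
 [ 757.9 -219.8]
 [ 753.6  -72.5]]
[... 579 characters left out ...]
.4] 6
    -1 [518.1  -5.9 184.5] 9
    5 [523.3  -5.9 185.4] 7
    11 [529.4  -4.8 184.8] 8
    17 [535.6  -3.7 184.3] 7
    23 [541.1  -3.7 185.1] 9
    29 [547.3  -1.5 185. ] 6
    35 [553.7  -1.6 184.7] 9
    41 [559.4   0.7 184.7] 8
    47 [565.3   0.6 185.5] 6
    53 [571.7   0.6 184.5] 8
    59 [575.9   3.  183.4] 4
 housing top ((639.923095703125, 29.835098266601562), (180.21316528320312, 145.27386474609375), 8.550511360168457)
[[540.   88.3]
 [561.6 -55.4]
 [739.8 -28.6]
 [718.2 115.1]]
 console top ((723.4415283203125, -145.42431640625), (148.73001098632812, 66.38911437988281), 89.83440399169922) 159.87939471392704
[[ 690.  -219.7]
 [ 756.4 -219.9]
 [ 756.9  -71.2]
 [ 690.5  -71. ]]
```

Handle middle ≈ (418, 252), wire height ~133 (stated 126–136), handle yaw ~63°; hook seat ≈ (484.5, -13.8, 178), dryer yaw ~8.7°. I'll grip the wire 25 mm off its middle so the hook bar has room. First turn, then travel.

```bash
cat >> h.py <<'E'
def togo(p,rpy):
    s=r.sense(); A=R.from_euler('xyz',s['tcp_rot'],degrees=True); B=R.from_euler('xyz',rpy,degrees=True)
    sh=A.inv().apply(np.array(p)-s['tool_pos']); rv=np.degrees((A.inv()*B).as_rotvec())
    print("t %.2f"%s['time'],"pos",s['tool_pos'].round(1),"rpy",s['tcp_rot'].round(1),"gap %.1f"%s['finger_gap'],"F",s['ft_force'].round(1),"grip %.1f"%s['grip_force'],"\n shift mm",sh.round(1),"turn",rv.round(1))
E
python3 -m handwheel '[[0,0,0,0,0,7,0.0854],[0,0,0,0,0,7,0.0854],[0,0,0,0,0,7,0.0854],[0,0,0,0,0,7,0.0854],[0,0,0,0,0,7,0.0854],[0,0,0,0,0,7,0.0854],[0,0,0,0,0,7,0.0854]]' 80
python3 -m handwheel '[[0,0,0,0,0,7,0.0854],[0,0,0,0,0,7,0.0854],[0,0,0,0,0,7,0.0854],[0,0,0,0,0,7,0.0854],[0,0,0,0,0,7,0.0854],[0,0,0,0,0,7,0.0854],[0,0,0,0,0,6,0.0854],[0,0,0,0,0,0,0.0854]]'
python3 -c "
from h import *
togo([429.3,274.3,190],[180,0,63])"
```

```text
time: 0.68
tool_pos: [204.3, 563.8, 224.7]
tcp_rot: [-180.0, 0.0, 110.7]
ft_force: [-0.6, 0.6, -0.8]
finger_gap: 85.3
grip_force: 0.0
time: 1.35
tool_pos: [204.3, 563.8, 224.7]
tcp_rot: [180.0, 0.1, 62.8]
ft_force: [0.4, 0.3, 0.2]
finger_gap: 85.5
grip_force: 0.0
t 1.35 pos [204.3 563.8 224.7] rpy [1.80e+02 1.00e-01 6.28e+01] gap 85.5 F [0.4 0.3 0.2] grip 0.0 
 shift mm [-154.5  332.4   34.9] turn [ 0.   0.1 -0.2]
```

```bash

python3 -m handwheel '[[-0.0155,0.0332,0,0,0,0,0.0854],[-0.0155,0.0332,0,0,0,0,0.0854],[-0.0155,0.0332,0,0,0,0,0.0854],[-0.0155,0.0332,0,0,0,0,0.0854],[-0.0155,0.0332,0,0,0,0,0.0854]]' >/dev/null
python3 -m handwheel '[[-0.0155,0.0332,0,0,0,0,0.0854],[-0.0155,0.0332,0,0,0,0,0.0854],[-0.0155,0.0332,0,0,0,0,0.0854],[-0.0155,0.0332,0,0,0,0,0.0854],[-0.0155,0.0332,0,0,0,0,0.0854],[0,0,0.035,0,0,0,0.0854],[0,0,0,0,0,0,0.0854]]' >/dev/null
python3 - <<'E'
from h import *
togo([429.3,274.3,134],[180,0,63])
p,d=r.snapshot("scene"); q,e=r.snapshot("top")
a=cv2.resize(p[130:280,300:500],(400,300)); b=cv2.resize(q[220:310,130:250],(400,300))
cv2.imwrite("pics/pre.png",np.clip(np.hstack([a,b])*1.4,0,255).astype('uint8'))
E
```

```text
t 2.35 pos [429.1 272.4 185.1] rpy [-179.8    0.3   63.1] gap 85.1 F [-1.9 -0.9 -2.1] grip 0.0 
 shift mm [ 2.  -0.5 51. ] turn [-0.2  0.3  0.1]
```

View pics/pre.png

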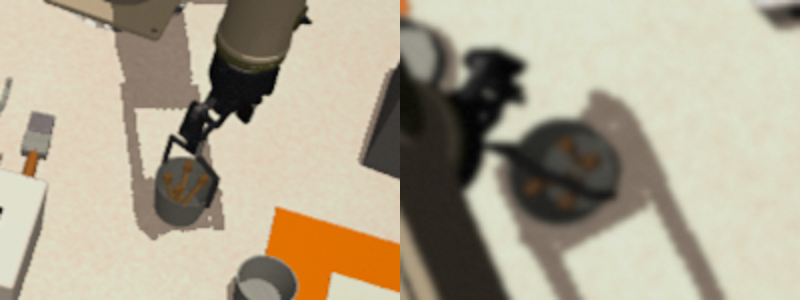

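The crops show the gripper over the left end of the pail's handle; I check it by projection, since perspective shifts it.

```bash

python3 - <<'E'
from h import *
s=r.sense(); T=R.from_euler('xyz',s['tcp_rot'],degrees=True)
for n in("top","scene"):
  for nm,o in {"tip+":[0,50,10],"tip-":[0,-50,10],"tcp":[0,0,0],"body":[0,0,-60]}.items():
    print(n,nm,np.round(proj(n,s['tool_pos']+T.apply(o)),0))
  print(n,"handle",[np.round(proj(n,[418+k*np.cos(np.radians(63)),252+k*np.sin(np.radians(63)),z]),0) for k,z in((-45,126),(0,136),(45,126))])
  p,d=r.snapshot(n); w=cloud(n,d).reshape(-1,3); im=p.reshape(-1,3).mean(1)
  q=w[np.all((w>[350,150,150])&(w<[520,380,230]),1)]; print(len(q),np.percentile(q,[2,50,98],axis=0).round(0))
E
```

```text
top tip+ [168. 248.]
top tip- [149. 285.]
top tcp [157. 266.]
top body [149. 265.]
top handle [array([188., 278.]), array([172., 270.]), array([158., 263.])]
12 [[466. 245. 210.]
 [471. 247. 222.]
 [477. 249. 228.]]
scene tip+ [394. 212.]
scene tip- [420. 195.]
scene tcp [408. 201.]
scene body [413. 187.]
scene handle [array([385., 199.]), array([397., 207.]), array([408., 220.])]
74 [[388. 245. 211.]
 [395. 287. 222.]
 [483. 306. 229.]]
```

Projection agrees: fingers straddle the handle's left part. Descend and close.

```bash

python3 -m handwheel '[[0.002,0,0.025,0,0,0,0.0854],[0,0,0.025,0,0,0,0.0854],[0,0,0,0,0,0,0.0854],[0,0,0,0,0,0,0.0854],[0,0,0,0,0,0,0],[0,0,0,0,0,0,0],[0,0,0,0,0,0,0],[0,0,0,0,0,0,0]]' 80
python3 -m handwheel '[[0,0,0,0,0,0,0],[0,0,0,0,0,0,0],[0,0,0,0,0,0,0],[0,0,0,0,0,0,0],[0,0,0,0,0,0,0],[0,0,0,0,0,0,0]]'
```

```text
time: 3.22
tool_pos: [431.9, 277.8, 141.8]
tcp_rot: [179.9, -0.1, 63.1]
ft_force: [-0.5, 0.3, 0.3]
finger_gap: 39.0
grip_force: 0.0
time: 3.72
tool_pos: [431.2, 277.3, 140.2]
tcp_rot: [-180.0, 0.0, 63.1]
ft_force: [-0.3, -0.3, -0.2]
finger_gap: 0.1
grip_force: 0.0
```

```bash

python3 - <<'E'
from h import *
togo([429.3,274.3,134],[180,0,63])
p,d=r.snapshot("scene"); q,e=r.snapshot("top")
a=cv2.resize(p[160:250,340:460],(400,300)); b=cv2.resize(q[220:310,130:250],(400,300))
cv2.imwrite("pics/miss.png",np.clip(np.hstack([a,b])*1.4,0,255).astype('uint8'))
E
```

```text
t 3.72 pos [431.2 277.3 140.2] rpy [-180.     0.    63.1] gap 0.1 F [-0.3 -0.3 -0.2] grip 0.0 
 shift mm [-3.5 -0.3  6.2] turn [-0.   0.   0.1]
```

View pics/miss.png

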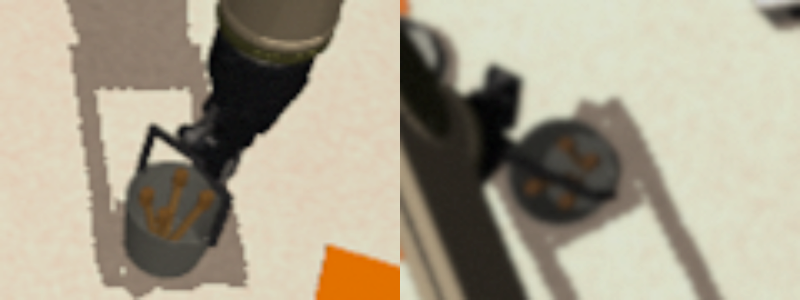

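Crop: the fingers are closed next to/above the handle at about crop (205,145), wire unmoved. I'll measure the fingers relative to the wire from the depth.

```bash

python3 - <<'E'
from h import *
np.set_printoptions(precision=0,suppress=True,linewidth=200)
s=r.sense(); T=R.from_euler('xyz',s['tcp_rot'],degrees=True); t=s['tool_pos']
for nm,o in {"tip":[0,0,19],"tcp":[0,0,0],"body":[0,0,-54]}.items(): print(nm,np.round(proj("scene",t+T.apply(o))),np.round(proj("top",t+T.apply(o))))
for n in("scene","top"):
  p,d=r.snapshot(n); w=cloud(n,d).reshape(-1,3)
  q=w[np.all((w>[350,150,85])&(w<[520,380,230]),1)]
  # along-handle a, across c relative to handle mid, z
  u=np.array([np.cos(np.radians(63.1)),np.sin(np.radians(63.1))]); v=np.array([u[1],-u[0]])
  a=(q[:,:2]-[418,252])@u; c=(q[:,:2]-[418,252])@v; L=np.c_[a,c,q[:,2]]
  for zb in range(90,215,8):
    m=(L[:,2]>=zb)&(L[:,2]<zb+8); print(n,zb,m.sum(), L[m][::max(1,m.sum()//7)].tolist() and np.round(L[m][::max(1,m.sum()//7)][:,:2]).astype(int).tolist())
E
```

```text
tip [403. 217.] [164. 266.]
tcp [405. 213.] [162. 265.]
body [409. 201.] [155. 265.]
scene 90 12 [[-49, 1], [-45, 2], [-46, -4], [-47, 3], [-45, 1], [-43, -1], [-42, 4], [42, 4], [44, 2], [44, 4], [46, 3], [46, -1]]
scene 98 12 [[-49, 4], [-47, 2], [-44, -3], [-49, 3], [-45, 4], [39, -1], [39, 1], [42, 3], [42, 4], [43, 2], [48, 0], [47, 2]]
scene 106 13 [[-49, 2], [-46, 5], [-44, 3], [-43, 0], [-43, 3], [-42, 4], [42, 1], [46, -3], [43, 0], [46, 1], [45, 2], [48, 2], [48, 5]]
scene 114 8 [[-48, 1], [-50, 2], [-46, 2], [-44, 1], [42, 0], [44, 1], [42, 5], [47, 4]]
scene 122 29 [[-53, -2], [-41, 2], [-37, 2], [19, 2], [36, 0], [43, -5], [46, -2], [47, 1]]
scene 130 53 [[-48, 0], [-34, -1], [-26, -1], [-18, 3], [-3, 1], [13, 5], [26, 2], [36, 4]]
scene 138 22 [[-25, 5], [-14, 4], [-11, 2], [-7, 3], [-3, 2], [4, 3], [9, 0], [34, 7]]
scene 146 4 [[34, 4], [34, 8], [38, 6], [39, 10]]
scene 154 14 [[22, 13], [38, -4], [28, 11], [38, 0], [30, 13], [39, 5], [34, 14]]
scene 162 18 [[22, 16], [26, 16], [38, 2], [29, 15], [34, 8], [38, 5], [34, 17], [37, 7], [35, 17]]
scene 170 8 [[39, -3], [33
[... 970 characters left out ...]
1], [21, -4], [25, -8]]
top 154 9 [[25, 11], [25, 8], [24, 9], [21, 8], [21, 5], [22, 2], [21, 2], [22, -1], [25, -11]]
top 162 8 [[30, 14], [24, 14], [26, 11], [21, 8], [21, 5], [21, -1], [21, -3], [25, -8]]
top 170 5 [[25, 14], [21, 7], [21, 2], [21, -1], [20, -3]]
top 178 3 [[20, 5], [22, 1], [21, -4]]
top 186 6 [[20, 24], [25, 16], [21, 12], [21, 7], [18, 8], [20, 5]]
top 194 11 [[32, 29], [20, 31], [27, 25], [20, 29], [19, 29], [20, 26], [18, 27], [25, 21], [23, 22], [25, 18], [18, 11]]
top 202 20 [[20, 44], [32, 31], [21, 36], [19, 34], [27, 28], [28, 25], [20, 28], [24, 24], [21, 26], [20, 23]]
top 210 16 [[20, 47], [20, 41], [27, 35], [19, 39], [21, 35], [23, 32], [20, 34], [20, 31]]
```

The depth shows the fingers centred across the wire, but their tips stop just above it (about z 142, wire top 135). Reopen, descend 16 mm more, still safely above the brushes, and close.

```bash

python3 -m handwheel '[[0,0,0,0,0,0,0.05],[0,0,0,0,0,0,0.05],[0,0,0,0,0,0,0.05],[0,0,0,0,0,0,0.05],[0,0,0,0,0,0,0.05],[-0.003,0,0.008,0,0,0,0.05],[0,0,0.008,0,0,0,0.05],[0,0,0,0,0,0,0.05]]' 80
python3 -m handwheel '[[0,0,0,0,0,0,0],[0,0,0,0,0,0,0],[0,0,0,0,0,0,0],[0,0,0,0,0,0,0],[0,0,0,0,0,0,0],[0,0,0,0,0,0,0],[0,0,0,0,0,0,0]]'
```

```text
time: 4.58
tool_pos: [428.5, 273.8, 121.7]
tcp_rot: [-179.9, 0.2, 63.1]
ft_force: [-1.0, -0.7, -0.4]
finger_gap: 50.1
grip_force: 0.0
time: 5.17
tool_pos: [430.2, 275.0, 124.9]
tcp_rot: [180.0, -0.1, 63.1]
ft_force: [-1.1, 1.6, 4.0]
finger_gap: 4.1
grip_force: 78.8
```

Grip is only on the wire's upper curve (gap 4 < 9 mm). Reopen and go 11 mm deeper.

```bash

python3 -m handwheel '[[0,0,0,0,0,0,0.05],[0,0,0,0,0,0,0.05],[0,0,0,0,0,0,0.05],[0,0,0,0,0,0,0.05],[0,0,0,0,0,0,0.05],[0,0,0.006,0,0,0,0.05],[0,0,0.006,0,0,0,0.05],[0,0,0,0,0,0,0.05]]' 80
python3 -m handwheel '[[0,0,0,0,0,0,0],[0,0,0,0,0,0,0],[0,0,0,0,0,0,0],[0,0,0,0,0,0,0],[0,0,0,0,0,0,0],[0,0,0,0,0,0,0],[0,0,0,0,0,0,0]]'
```

```text
time: 5.83
tool_pos: [428.9, 274.1, 110.4]
tcp_rot: [-179.9, 0.1, 63.1]
ft_force: [0.2, -0.5, -0.8]
finger_gap: 50.1
grip_force: 0.0
time: 6.42
tool_pos: [430.0, 274.8, 112.7]
tcp_rot: [180.0, -0.0, 63.1]
ft_force: [-0.3, 0.9, 1.2]
finger_gap: 6.0
grip_force: 78.3
```

```bash

python3 -m handwheel '[[0,0,-0.01,0,0,0,0],[0,0,-0.02,0,0,0,0],[0,0,-0.02,0,0,0,0],[0,0,0,0,0,0,0],[0,0,0,0,0,0,0],[0,0,0,0,0,0,0]]'
python3 - <<'E'
from h import *
p,d=r.snapshot("scene"); q,e=r.snapshot("top")
a=cv2.resize(p[145:250,330:470],(400,300)); b=cv2.resize(q[220:310,130:250],(400,300))
cv2.imwrite("pics/lift.png",np.clip(np.hstack([a,b])*1.4,0,255).astype('uint8'))
for n,d in(("scene",d),("top",e)):
  w=cloud(n,d).reshape(-1,3)
  q=w[np.all((w>[350,150,3])&(w<[520,380,330]),1)]
  u=np.array([np.cos(np.radians(63.1)),np.sin(np.radians(63.1))]); v=np.array([u[1],-u[0]])
  L=np.c_[(q[:,:2]-[418,252])@u,(q[:,:2]-[418,252])@v,q[:,2]]
  for a0 in range(-56,56,8):
    m=(L[:,0]>=a0)&(L[:,0]<a0+8)&(abs(L[:,1])<6)&(L[:,2]>130); print(n,a0,m.sum(),np.sort(L[m][:,2]).round()[::max(1,m.sum()//8)])
E
```

```text
time: 6.92
tool_pos: [429.5, 274.4, 161.6]
tcp_rot: [-180.0, 0.0, 63.1]
ft_force: [-0.1, 0.9, -3.1]
finger_gap: 5.9
grip_force: 78.4
scene -56 6 [132. 148. 152. 159. 167. 177.]
scene -48 27 [131. 138. 142. 147. 152. 159. 167. 174. 179.]
scene -40 11 [174. 175. 177. 178. 178. 178. 179. 180. 180. 182. 183.]
scene -32 7 [177. 179. 180. 182. 183. 185. 185.]
scene -24 0 []
scene -16 0 []
scene -8 0 []
scene 0 0 []
scene 8 0 []
scene 16 0 []
scene 24 3 [192. 199. 206.]
scene 32 39 [172. 180. 182. 189. 196. 202. 212. 233. 241. 257.]
scene 40 39 [131. 138. 147. 153. 161. 166. 170. 176. 181. 252.]
scene 48 4 [131. 142. 156. 158.]
top -56 0 []
top -48 22 [131. 139. 151. 160. 161. 169. 176. 178. 179. 179. 181.]
top -40 12 [173. 178. 178. 178. 179. 180. 181. 182. 183. 184. 184. 184.]
top -32 13 [178. 179. 179. 180. 181. 181. 181. 181. 181. 182. 182. 183. 183.]
top -24 12 [182. 182. 182. 182. 182. 183. 184. 185. 185. 185. 188. 188.]
top -16 32 [182. 184. 185. 188. 304. 309. 317. 322.]
top -8 13 [185. 186. 186. 187. 187. 187. 187. 187. 188. 189. 190. 190. 308.]
top 0 10 [186. 186. 187. 187. 187. 188. 188. 189. 189. 193.]
top 8 12 [182. 184. 184. 185. 185. 186. 186. 186. 187. 187. 187. 188.]
top 16 14 [179. 181. 182. 182. 184. 184. 185. 185. 185. 187. 189. 191. 197. 199.]
top 24 0 []
top 32 0 []
top 40 0 []
top 48 0 []
```

View pics/lift.png

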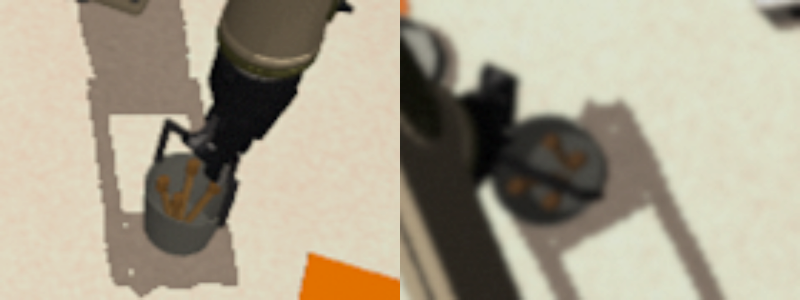

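Lifted level: handle middle's wire centre now at z≈183.5 with TCP z 161.6 (so the real fingers sit higher than the reported TCP implies; I use this relative offset). Raise, rotate to station yaw, and go in front of the hook.

```bash

python3 -m handwheel '[[0,0,-0.014,0,0,-6,0],[0,0,-0.014,0,0,-6,0],[0,0,0,0,0,-6,0],[0,0,0,0,0,-6,0],[0,0,0,0,0,-6,0],[0,0,0,0,0,-5.6,0],[0,0,0,0,0,0,0]]'
python3 -c "
from h import *
togo([381.8,-4.2,188],[180,0,98.7])"
```

```text
time: 7.6
tool_pos: [429.2, 274.3, 188.9]
tcp_rot: [-179.9, 0.0, 98.9]
ft_force: [-0.0, -0.1, -2.5]
finger_gap: 5.7
grip_force: 78.4
t 7.60 pos [429.2 274.3 188.9] rpy [-179.9    0.    98.9] gap 5.7 F [-0.  -0.1 -2.5] grip 78.4 
 shift mm [-267.8  -90.     1.3] turn [-0.1  0.   0.2]
```

```bash

python3 -m handwheel '[[-0.019,-0.0064,0,0,0,0,0],[-0.019,-0.0064,0,0,0,0,0],[-0.019,-0.0064,0,0,0,0,0],[-0.019,-0.0064,0,0,0,0,0],[-0.019,-0.0064,0,0,0,0,0],[-0.019,-0.0064,0,0,0,0,0],[-0.019,-0.0064,0,0,0,0,0]]' >/dev/null
python3 -m handwheel '[[-0.019,-0.0064,0,0,0,0,0],[-0.019,-0.0064,0,0,0,0,0],[-0.019,-0.0064,0,0,0,0,0],[-0.019,-0.0064,0,0,0,0,0],[-0.019,-0.0064,0,0,0,0,0],[-0.019,-0.0064,0,0,0,0,0],[-0.019,-0.0064,0,0,0,0,0],[0,0,0,0,0,0,0]]'
python3 -m handwheel '[[0,0,0,0,0,0,0],[0,0,0,0,0,0,0],[0,0,0,0,0,0,0]]'
cat >> h.py <<'E'
SEAT=np.array([484.5,-13.8,178]); DY=np.radians(8.7)
def dry(P): # to hook_seat axes
    c,s=np.cos(DY),np.sin(DY); q=P-SEAT; return np.stack([q[...,0]*c+q[...,1]*s,-q[...,0]*s+q[...,1]*c,q[...,2]],-1)
E
python3 - <<'E'
from h import *
togo([381.8,-4.2,188],[180,0,98.7])
p,d=r.snapshot("scene"); q,e=r.snapshot("top")
a=cv2.resize(p[90:255,210:430],(400,300)); b=cv2.resize(q[180:300,200:360],(400,300))
cv2.imwrite("pics/front.png",np.clip(np.hstack([a,b])*1.4,0,255).astype('uint8'))
for n,d in(("scene",d),("top",e)):
  L=dry(cloud(n,d).reshape(-1,3)); L=L[np.all((L>[-150,-70,-60])&(L<[-60,70,60]),1)]
  for y in range(-56,64,8):
    m=(L[:,1]>=y)&(L[:,1]<y+8)&(L[:,2]>12); print(n,y,m.sum(),np.median(L[m],0).round() if m.any() else '')
E
```

```text
time: 8.85
tool_pos: [380.5, -4.3, 189.6]
tcp_rot: [-179.9, 0.1, 98.3]
ft_force: [0.0, 1.1, -1.4]
finger_gap: 6.1
grip_force: 78.2
time: 9.1
tool_pos: [381.3, -1.2, 190.0]
tcp_rot: [-180.0, -0.0, 98.6]
ft_force: [-0.3, -0.1, -1.6]
finger_gap: 5.9
grip_force: 78.2
t 9.10 pos [381.3  -1.2 190. ] rpy [-180.    -0.    98.6] gap 5.9 F [-0.3 -0.1 -1.6] grip 78.2 
 shift mm [-3.1  0.   2. ] turn [-0.  -0.  -0.1]
scene -56 0 
scene -48 14 [-98. -43.  24.]
scene -40 10 [-99. -36.  29.]
scene -32 8 [-99. -27.  32.]
scene -24 10 [-98. -20.  32.]
scene -16 6 [-99. -13.  35.]
scene -8 10 [-98.  -5.  37.]
scene 0 4 [-97.   3.  36.]
scene 8 4 [-94.  12.  32.]
scene 16 11 [-84.  21.  35.]
scene 24 16 [-83.  28.  36.]
scene 32 21 [-92.  37.  34.]
scene 40 15 [-96.  45.  26.]
scene 48 5 [-98.  49.  22.]
scene 56 0 
top -56 0 
top -48 0 
top -40 0 
top -32 0 
top -24 0 
top -16 0 
top -8 0 
top 0 0 
top 8 0 
top 16 0 
top 24 0 
top 32 0 
top 40 0 
top 48 0 
top 56 0
```

View pics/front.png

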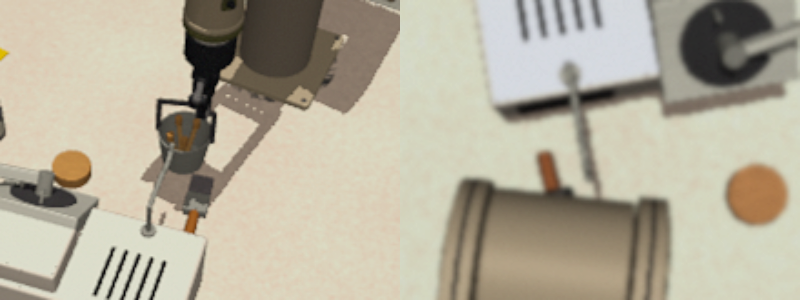

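Handle sits 98 mm before the seat, centred within ~2 mm, wire ~33 mm above the seat; picture shows the hook tip (crop left ~ (172,145)) in line with the handle opening. Thread forward.

```bash

python3 -m handwheel '[[0,0.014,0,0,0,0,0],[0,0.014,0,0,0,0,0],[0,0.014,0,0,0,0,0],[0,0.014,0,0,0,0,0],[0,0.014,0,0,0,0,0],[0,0.014,0,0,0,0,0],[0,0.014,0,0,0,0,0],[0,0,0,0,0,0,0]]'
python3 -m handwheel '[[0,0,0,0,0,0,0],[0,0,0,0,0,0,0]]'
python3 - <<'E'
from h import *
p,d=r.snapshot("scene"); q,e=r.snapshot("top")
a=cv2.resize(p[140:260,230:390],(400,300)); b=cv2.resize(q[180:300,200:360],(400,300))
cv2.imwrite("pics/over.png",np.clip(np.hstack([a,b])*1.4,0,255).astype('uint8'))
for n,d in(("scene",d),("top",e)):
  L=dry(cloud(n,d).reshape(-1,3)); L=L[np.all((L>[-50,-70,-60])&(L<[40,70,60]),1)]
  for y in range(-56,64,8):
    m=(L[:,1]>=y)&(L[:,1]<y+8)&(L[:,2]>19); print(n,y,m.sum(),np.median(L[m],0).round() if m.any() else '')
E
```

```text
time: 9.87
tool_pos: [479.9, 13.9, 190.1]
tcp_rot: [180.0, -0.0, 98.7]
ft_force: [1.0, 0.9, -1.4]
finger_gap: 5.7
grip_force: 78.4
time: 10.03
tool_pos: [477.6, 13.4, 189.9]
tcp_rot: [-179.9, -0.0, 98.7]
ft_force: [-0.8, -0.6, -2.0]
finger_gap: 5.4
grip_force: 78.4
scene -56 1 [ -1. -48.  27.]
scene -48 11 [ -0. -45.  27.]
scene -40 11 [ -1. -37.  30.]
scene -32 9 [  0. -28.  31.]
scene -24 8 [  1. -20.  35.]
scene -16 10 [  0. -12.  36.]
scene -8 9 [-0. -5. 36.]
scene 0 1 [ 2.  1. 36.]
scene 8 0 
scene 16 13 [11. 21. 33.]
scene 24 11 [15. 28. 33.]
scene 32 25 [ 6. 37. 33.]
scene 40 13 [ 1. 44. 28.]
scene 48 3 [-1. 49. 26.]
scene 56 0 
top -56 0 
top -48 0 
top -40 0 
top -32 0 
top -24 0 
top -16 4 [ -0. -14.  34.]
top -8 0 
top 0 0 
top 8 0 
top 16 0 
top 24 0 
top 32 0 
top 40 0 
top 48 0 
top 56 0
```

View pics/over.png

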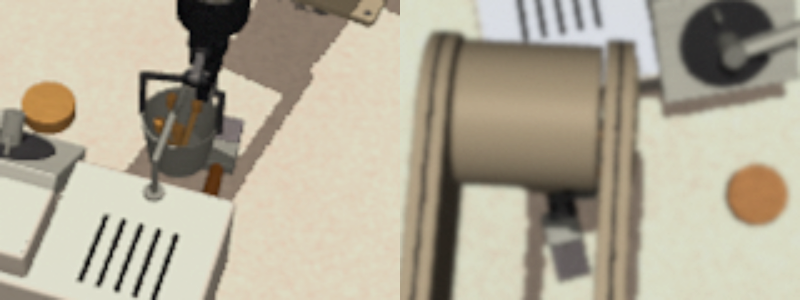

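The handle is above the seat (x≈0) with the bar through the opening. Lower in stages watching the force.

```bash

python3 -m handwheel '[[0,0,0.008,0,0,0,0],[0,0,0.008,0,0,0,0],[0,0,0.007,0,0,0,0],[0,0,0,0,0,0,0],[0,0,0,0,0,0,0]]'
python3 -m handwheel '[[0,0,0.002,0,0,0,0],[0,0,0.002,0,0,0,0],[0,0,0,0,0,0,0],[0,0,0,0,0,0,0]]'
```

```text
time: 10.55
tool_pos: [477.4, 13.0, 166.2]
tcp_rot: [-179.9, -0.0, 98.7]
ft_force: [1.2, 0.2, -2.2]
finger_gap: 5.8
grip_force: 78.4
time: 10.88
tool_pos: [478.3, 12.9, 163.3]
tcp_rot: [180.0, 0.0, 98.7]
ft_force: [-0.6, 0.6, -2.3]
finger_gap: 5.9
grip_force: 78.5
```

```bash

python3 -m handwheel '[[0,0,0.0015,0,0,0,0],[0,0,0,0,0,0,0],[0,0,0,0,0,0,0]]'
python3 -m handwheel '[[0,0,0.0015,0,0,0,0],[0,0,0,0,0,0,0],[0,0,0,0,0,0,0]]'
python3 - <<'E'
from h import *
p,d=r.snapshot("scene")
L=dry(cloud("scene",d).reshape(-1,3)); L=L[np.all((L>[-20,-70,-30])&(L<[10,70,40]),1)]
for y in range(-48,56,8):
    m=(L[:,1]>=y)&(L[:,1]<y+8); print(y,m.sum(),L[m].max(0).round(),np.sort(L[m][:,2]).round()[-5:])
E
```

```text
time: 11.13
tool_pos: [478.3, 13.0, 161.8]
tcp_rot: [-180.0, -0.0, 98.7]
ft_force: [-0.1, -0.1, -1.9]
finger_gap: 6.1
grip_force: 78.5
time: 11.38
tool_pos: [478.2, 13.0, 160.2]
tcp_rot: [-180.0, -0.0, 98.7]
ft_force: [-0.2, -0.2, -2.1]
finger_gap: 6.4
grip_force: 78.5
-48 26 [  5. -40.   1.] [-1. -0.  0.  0.  1.]
-40 7 [  4. -32.   2.] [0. 1. 1. 2. 2.]
-32 8 [  4. -26.   4.] [-0.  0.  0.  3.  4.]
-24 9 [  5. -17.   6.] [4. 4. 5. 6. 6.]
-16 10 [ 4. -9. 11.] [ 7.  8. 10. 10. 11.]
-8 19 [ 6. -0. 14.] [ 7. 11. 11. 13. 14.]
0 4 [ 6.  2. 10.] [-2. -1.  8. 10.]
8 3 [ 9. 16.  7.] [-5.  1.  7.]
16 1 [ 8. 16. -7.] [-7.]
24 3 [ 9. 29. 40.] [-9. 36. 40.]
32 23 [ 9. 40. 23.] [12. 16. 17. 21. 23.]
40 23 [ 5. 48.  2.] [-2. -1. -1. -0.  2.]
48 5 [  3.  50. -10.] [-27. -21. -18. -11. -10.]
```

```bash

python3 -m handwheel '[[0,0,0.0015,0,0,0,0],[0,0,0,0,0,0,0],[0,0,0,0,0,0,0]]'
python3 -m handwheel '[[0,0,0.0015,0,0,0,0],[0,0,0,0,0,0,0],[0,0,0,0,0,0,0]]'
```

```text
time: 11.68
tool_pos: [478.5, 13.0, 159.1]
tcp_rot: [180.0, 0.0, 98.7]
ft_force: [0.0, 0.7, 0.7]
finger_gap: 6.0
grip_force: 78.8
time: 11.93
tool_pos: [478.7, 13.0, 158.3]
tcp_rot: [179.9, 0.0, 98.7]
ft_force: [-2.8, 0.3, 6.7]
finger_gap: 5.8
grip_force: 79.4
```

Seated (force turned to upward support). Release gently and retreat upward.

```bash

python3 -m handwheel '[[0,0,-0.001,0,0,0,0],[0,0,0,0,0,0,0.012],[0,0,0,0,0,0,0.02],[0,0,0,0,0,0,0.03],[0,0,0,0,0,0,0.04],[0,0,0,0,0,0,0.045],[0,0,0,0,0,0,0.045],[0,0,0,0,0,0,0.045]]' 20
python3 -m handwheel '[[0,0,-0.01,0,0,0,0.045],[0,0,-0.02,0,0,0,0.045],[0,0,-0.03,0,0,0,0.045],[0,0,-0.04,0,0,0,0.045],[0,0,-0.04,0,0,0,0.045],[0,0,0,0,0,0,0.045],[0,0,0,0,0,0,0.045]]'
python3 - <<'E'
from h import *
p,d=r.snapshot("scene"); q,e=r.snapshot("top")
a=cv2.resize(p[140:260,230:390],(400,300)); b=cv2.resize(p[160:250,180:300],(400,300))
cv2.imwrite("pics/hung.png",np.clip(np.hstack([a,b])*1.4,0,255).astype('uint8'))
L=dry(cloud("scene",d).reshape(-1,3)); L=L[np.all((L>[-20,-70,-30])&(L<[15,70,40]),1)]
for y in range(-48,56,8):
    m=(L[:,1]>=y)&(L[:,1]<y+8); print(y,m.sum(),np.sort(L[m][:,2]).round()[-5:],np.median(L[m][:,0]).round())
# lever / hub measurement: plate normal
c,s=np.cos(DY),np.sin(DY); yh=np.array([-s,c,0]); n=np.array([-np.sin(np.radians(35))*c,-np.sin(np.radians(35))*s,np.cos(np.radians(35))]); up=np.cross(yh*-1,n); 
print("n",n.round(3),"up",up.round(3))
import numpy as np
w0=cloud("top",np.load("top0.npy")).reshape(-1,3);w1=cloud("scene",np.load("scene0.npy")).reshape(-1,3)
for nm,w in(("top",w0),("scene",w1)):
    q=w[np.all((w>[540,-270,118])&(w<[690,-70,225]),1)]
    h=q@n; 
    # plate offset by histogram
    hh,ed=np.histogram(h,bins=np.arange(h.min(),h.max(),2)); k=hh.argmax(); h0=np.median(h[(h>ed[k]-2)&(h<ed[k]+4)])
    print(nm,"plate off",h0,hh.max(),"fit normal:",end="")
    Q=q[abs(h-h0)<6]; N=np.linalg.svd(Q-Q.mean(0),full_matrices=0)[2][2]; N*=np.sign(N[2]); print(N.round(3))
    l=(h-h0>28)&(h-h0<46); P=q[l]; H=(h-h0)[l]
    a=P@yh; b=P@up; print(" lever-high pts",l.sum(),"height",np.percentile(H,[5,50,95]).round(1))
    for lo in range(int(a.min()),int(a.max())+8,8):
        m=(a>=lo)&(a<lo+8)
        if m.any(): print("  y",lo,m.sum(),"b med/min/max",np.median(b[m]).round(1),b[m].min().round(1),b[m].max().round(1),"H",np.median(H[m]).round(1))
    e=((h-h0)[:]<6)&(abs(h-h0)<4); print(" plate extents y",np.percentile(Q@yh,[1,99]).round(1),"up",np.percentile(Q@up,[1,99]).round(1))
E
```

```text
time: 12.6
tool_pos: [478.2, 13.0, 158.2]
tcp_rot: [-180.0, -0.0, 98.7]
ft_force: [-0.4, 0.9, -0.5]
finger_gap: 45.2
grip_force: 0.0
time: 13.18
tool_pos: [480.0, 12.8, 302.7]
tcp_rot: [179.6, 0.1, 98.7]
ft_force: [-0.4, -0.6, -1.6]
finger_gap: 44.8
grip_force: 0.0
-48 23 [1. 1. 1. 2. 3.] 2.0
-40 8 [-0.  0.  2.  2.  4.] 1.0
-32 8 [3. 4. 4. 5. 6.] 1.0
-24 11 [4. 5. 5. 5. 6.] -2.0
-16 8 [ 3.  4.  8. 10. 12.] 3.0
-8 21 [ 9. 10. 10. 11. 12.] -0.0
0 17 [ 7.  9.  9. 10. 12.] 0.0
8 12 [ 5.  6.  7.  7. 11.] 1.0
16 9 [5. 5. 5. 6. 7.] 1.0
24 9 [1. 4. 5. 5. 5.] -0.0
32 10 [0. 1. 1. 3. 5.] 1.0
40 26 [-3. -3. -0.  1.  3.] 2.0
48 2 [-9. -3.] -0.0
n [-0.567 -0.087  0.819] up [-0.81  -0.124 -0.574]
top plate off -210.5616889323409 638 fit normal:[-0.556 -0.086  0.827]
 lever-high pts 216 height [30.  35.4 39. ]
  y -335 13 b med/min/max -561.7 -567.0 -555.0 H 33.9
  y -327 17 b med/min/max -562.6 -566.0 -554.9 H 34.5
  y -319 15 b med/min/max -559.3 -562.9 -552.0 H 34.9
  y -311 14 b med/min/max -557.8 -563.6 -552.8 H 34.9
  y -303 16 b med/min/max -556.5 -562.7 -550.6 H 34.1
  y -295 16 b med/min/m
[... 520 characters left out ...]
7.6]
  y -338 7 b med/min/max -563.0 -566.3 -555.2 H 32.6
  y -330 11 b med/min/max -562.4 -566.6 -554.3 H 33.1
  y -322 13 b med/min/max -558.4 -567.0 -552.9 H 32.5
  y -314 8 b med/min/max -559.0 -564.1 -549.4 H 33.9
  y -306 11 b med/min/max -557.6 -560.5 -554.4 H 32.6
  y -298 11 b med/min/max -555.9 -560.2 -547.3 H 32.5
  y -290 9 b med/min/max -554.5 -557.9 -548.0 H 31.8
  y -282 12 b med/min/max -551.8 -560.9 -545.2 H 31.0
  y -274 9 b med/min/max -548.9 -557.1 -538.5 H 35.1
  y -266 18 b med/min/max -555.0 -560.4 -535.2 H 35.0
  y -258 17 b med/min/max -552.9 -560.2 -538.6 H 36.2
  y -250 11 b med/min/max -547.2 -558.7 -540.8 H 32.2
 plate extents y [-330.  -183.6] up [-607.2 -507.4]
```

View pics/hung.png

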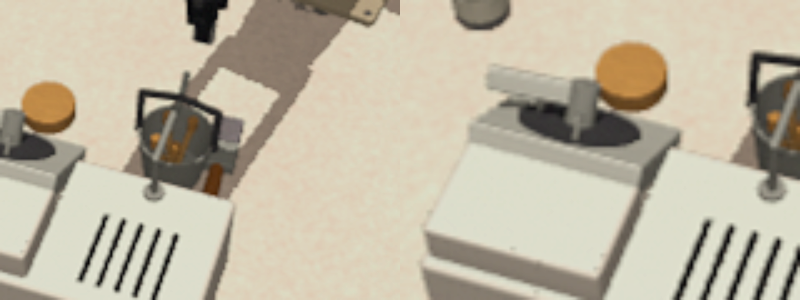

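The pail hangs level with its wire at the seat (top +11 → centre ≈ +6 mm) and released. The lever (right crop, from (490,75) to hub (580,100)) points right, about 9° up. Now compute the lever grasp with the tool along the plate's normal.

```bash
cat >> h.py <<'E'
c_,s_=np.cos(DY),np.sin(DY); t_=np.radians(35)
Y=np.array([-s_,c_,0]); N=np.array([-np.sin(t_)*c_,-np.sin(t_)*s_,np.cos(t_)]); U=np.array([np.cos(t_)*c_,np.cos(t_)*s_,np.sin(t_)])
HUB=np.array([587.8,-169.9,164.4])
def grip(th,h,rad=65): # lever angle deg, height above hub point -> pos, rpy
    a=np.radians(th); l=-np.cos(a)*Y+np.sin(a)*U; tau=np.sin(a)*Y+np.cos(a)*U
    return HUB+rad*l+h*N, R.from_matrix(np.c_[-l,tau,-N]).as_euler('xyz',degrees=True)
E
python3 -c "
from h import *
p,o=grip(9.4,100); print(p,o); togo(p,o)"
```

```text
[ 549.39846278 -240.64989482  252.40439945] [145.36307935   5.37534615 106.4227553 ]
t 13.28 pos [478.2  13.  298.4] rpy [180.    0.   98.7] gap 44.5 F [-1.2 -1.2 -1.5] grip 0.0 
 shift mm [-261.5   32.1   46. ] turn [-34.9  -2.9  -9.1]
```

```bash

python3 -m handwheel '[[-0.03,0.003,0,0,0,0,0.045],[-0.033,0.004,0,0,0,0,0.045],[-0.033,0.004,0,0,0,0,0.045],[-0.033,0.004,0,0,0,0,0.045],[-0.033,0.004,0,0,0,0,0.045],[-0.033,0.004,0,0,0,0,0.045],[-0.033,0.004,0,0,0,0,0.045],[-0.033,0.004,0,0,0,0,0.045]]' >/dev/null
python3 -m handwheel '[[0,0,0,-5.8,-0.5,-1.5,0.045],[0,0,0,-5.8,-0.5,-1.5,0.045],[0,0,0,-5.8,-0.5,-1.5,0.045],[0,0,0,-5.8,-0.5,-1.5,0.045],[0,0,0,-5.8,-0.5,-1.5,0.045],[0,0,0,-5.8,-0.5,-1.5,0.045],[0,0,0,0,0,0,0.045],[0,0,0,0,0,0,0.045]]'
python3 -c "
from h import *
p,o=grip(9.4,60); togo(p,o)"
```

```text
time: 14.62
tool_pos: [546.1, -240.3, 295.0]
tcp_rot: [145.7, 5.2, 106.1]
ft_force: [-0.7, 0.5, 0.1]
finger_gap: 45.0
grip_force: 0.0
t 14.62 pos [ 546.1 -240.3  295. ] rpy [145.7   5.2 106.1] gap 45.0 F [-0.7  0.5  0.1] grip 0.0 
 shift mm [  2.6 -21.2  76.8] turn [-0.4  0.  -0.4]
```

```bash

python3 -m handwheel '[[0.0006,-0.0053,0.019,-0.1,0,-0.1,0.045],[0.0006,-0.0053,0.019,-0.1,0,-0.1,0.045],[0.0006,-0.0053,0.019,-0.1,0,-0.1,0.045],[0.0006,-0.0053,0.019,-0.1,0,-0.1,0.045],[0,0,0,0,0,0,0.045],[0,0,0,0,0,0,0.045],[0,0,0,0,0,0,0.045]]'
python3 - <<'E'
from h import *
p,o=grip(9.4,60); togo(p,o)
p,d=r.snapshot("scene"); q,e=r.snapshot("top")
a=cv2.resize(p[130:220,170:290],(400,300)); b=cv2.resize(q[150:240,280:400],(400,300))
cv2.imwrite("pics/lev.png",np.clip(np.hstack([a,b])*1.4,0,255).astype('uint8'))
s=r.sense();T=R.from_euler('xyz',s['tcp_rot'],degrees=True)
for n,d in(("scene",d),("top",e)):
  L=T.inv().apply(cloud(n,d).reshape(-1,3)-s['tool_pos']); L=L[np.all((L>[-25,-70,-60])&(L<[25,70,65]),1)]
  print(n,"z rows: count, x med, y values")
  for z in range(-50,65,6):
    m=(L[:,2]>=z)&(L[:,2]<z+6); print(z,m.sum(),np.percentile(L[m][:,:2],[5,95],axis=0).round().tolist() if m.any() else '',np.sort(L[m][:,1])[::max(1,m.sum()//10)].round())
E
```

```text
time: 15.2
tool_pos: [575.2, -237.7, 225.4]
tcp_rot: [145.1, 5.7, 106.6]
ft_force: [0.3, 0.4, 0.4]
finger_gap: 45.2
grip_force: 0.0
t 15.20 pos [ 575.2 -237.7  225.4] rpy [145.1   5.7 106.6] gap 45.2 F [0.3 0.4 0.4] grip 0.0 
 shift mm [ 2.  -5.5  3. ] turn [0.3 0.2 0.4]
scene z rows: count, x med, y values
-50 24 [[-11.0, -29.0], [11.0, 41.0]] [-30. -29. -27. -24. -21.  30.  33.  34.  36.  37.  39.  41.]
-44 25 [[-10.0, -26.0], [11.0, 39.0]] [-27. -24. -20.  29.  32.  33.  34.  35.  35.  35.  37.  38.  40.]
-38 27 [[-10.0, -22.0], [10.0, 39.0]] [-26. -22. -21.  24.  29.  30.  33.  34.  35.  35.  36.  37.  38.  44.]
-32 22 [[-11.0, -23.0], [9.0, 37.0]] [-29. -22. -21.  23.  28.  30.  33.  35.  35.  35.  37.]
-26 24 [[-10.0, -26.0], [11.0, 39.0]] [-27. -24. -22. -20.  25.  28.  30.  33.  35.  37.  38.  39.]
-20 29 [[-9.0, -28.0], [10.0, 37.0]] [-30. -27. -22. -20.  23.  25.  27.  31.  31.  34.  35.  36.  36.  37.
  38.]
-14 21 [[-10.0, -24.0], [9.0, 31.0]] [-26. -23. -20.  26.  26.  27.  29.  30.  31.  31.  33.]
-8 2 [[1.0, -21.0], [4.0, 25.0]] [-24.  28.]
-2 0  []
4 0  []
10 0  []
16
[... 473 characters left out ...]
]
-32 8 [[10.0, -22.0], [13.0, 33.0]] [-22. -20. -20. -19.  27.  32.  32.  33.]
-26 7 [[3.0, -20.0], [13.0, 39.0]] [-20. -19.  33.  33.  37.  38.  40.]
-20 9 [[-3.0, -23.0], [13.0, 39.0]] [-25. -20. -19.  27.  32.  38.  38.  38.  39.]
-14 6 [[9.0, -22.0], [13.0, 33.0]] [-23. -21. -21.  31.  33.  33.]
-8 1 [[11.0, -21.0], [11.0, -21.0]] [-21.]
-2 0  []
4 0  []
10 0  []
16 0  []
22 0  []
28 0  []
34 0  []
40 0  []
46 1 [[11.0, -5.0], [11.0, -5.0]] [-5.]
52 36 [[2.0, -12.0], [23.0, -0.0]] [-12. -11. -10.  -9.  -8.  -7.  -6.  -4.  -4.  -3.  -2.  -0.]
58 18 [[-4.0, -3.0], [23.0, 0.0]] [-5. -3. -3. -3. -2. -2. -2. -2. -2. -2. -1. -1. -1. -1. -1. -0.  0.  0.]
64 1 [[-7.0, -1.0], [-7.0, -1.0]] [-1.]
```

View pics/lev.png

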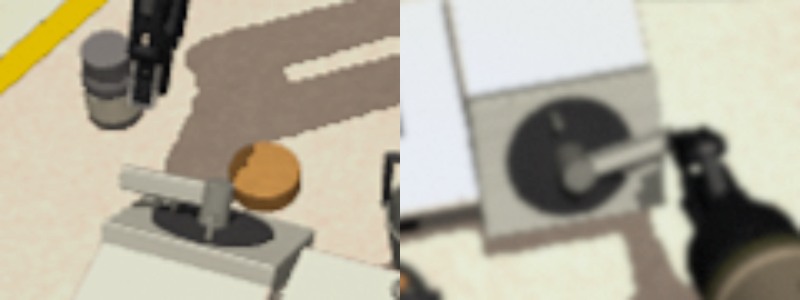

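The fingertips end at tool z ≈ -9 (short of nominal, same offset as before, along the tool), fingers straddle y≈+2.5 while the lever is at y≈-4, top at z≈52. Shift -6 in y and advance ~72.

```bash

python3 -m handwheel '[[0.001,-0.006,0.01,0,0,0,0.045],[0,0,0.02,0,0,0,0.045],[0,0,0.02,0,0,0,0.045],[0,0,0.012,0,0,0,0.045],[0,0,0,0,0,0,0.045],[0,0,0,0,0,0,0.045]]' 25
python3 -m handwheel '[[0,0,0.01,0,0,0,0.045],[0,0,0,0,0,0,0.045],[0,0,0,0,0,0,0],[0,0,0,0,0,0,0],[0,0,0,0,0,0,0],[0,0,0,0,0,0,0],[0,0,0,0,0,0,0],[0,0,0,0,0,0,0]]'
```

```text
time: 15.8
tool_pos: [604.5, -232.9, 169.0]
tcp_rot: [145.2, 5.6, 106.6]
ft_force: [-0.8, -0.4, 0.8]
finger_gap: 45.1
grip_force: 0.0
time: 16.47
tool_pos: [610.3, -232.9, 161.9]
tcp_rot: [145.1, 5.7, 106.6]
ft_force: [-5.3, -2.3, 2.4]
finger_gap: 11.2
grip_force: 25.2
```

Lever gripped (gap 11.2 ≈ 12 mm). Turn about the hub: 5° per row with chord 5.75 mm at 66 mm radius.

```bash

python3 -m handwheel '[[0.00025,0.00575,0,0,0,-5,0],[0.00025,0.00575,0,0,0,-5,0],[0.00025,0.00575,0,0,0,-5,0],[0.00025,0.00575,0,0,0,-5,0],[0,0,0,0,0,0,0],[0,0,0,0,0,0,0]]'
python3 -c "
from h import *
s=r.sense();q=s['tool_pos']-HUB;print('ang',np.degrees(np.arctan2(q@U,-q@Y)),'rad',np.hypot(q@U,q@Y),'h',q@N,s['ft_force'],s['wrist_torque'])"
```

```text
time: 16.97
tool_pos: [626.1, -221.8, 173.9]
tcp_rot: [148.6, 16.7, 123.8]
ft_force: [-9.8, 0.4, 4.3]
finger_gap: 11.1
grip_force: 29.3
ang 27.73640654204156 rad 64.47419998562714 h -9.44148883313822 [-9.79827003  0.37346966  4.28453252] [-0.09505539  1.2298144   0.60446167]
```

```bash

python3 -m handwheel '[[0.00025,0.00575,0,0,0,-5,0],[0.00025,0.00575,0,0,0,-5,0],[0.00025,0.00575,0,0,0,-5,0],[0.00025,0.00575,0,0,0,-5,0],[0.00025,0.00575,0,0,0,-5,0],[0.00025,0.00575,0,0,0,-5,0],[0,0,0,0,0,0,0],[0,0,0,0,0,0,0]]'
python3 -m handwheel '[[0.00025,0.00575,0,0,0,-5,0],[0.00025,0.00575,0,0,0,-5,0],[0.00025,0.00575,0,0,0,-5,0],[0.00025,0.00575,0,0,0,-5,0],[0.00025,0.00575,0,0,0,-5,0],[0,0,0,0,0,0,0],[0,0,0,0,0,0,0]]'
python3 -c "
from h import *
s=r.sense();q=s['tool_pos']-HUB;print('ang',np.degrees(np.arctan2(q@U,-q@Y)),'rad',np.hypot(q@U,q@Y),'h',q@N,s['ft_force'],s['wrist_torque'])
x=R.from_euler('xyz',s['tcp_rot'],degrees=True).as_matrix()[:,0]; print('tool ang',np.degrees(np.arctan2(-x@U,x@Y)))"
```

```text
time: 17.63
tool_pos: [641.3, -194.8, 187.1]
tcp_rot: [160.5, 29.8, 153.3]
ft_force: [-14.6, 1.0, 4.6]
finger_gap: 11.1
grip_force: 27.4
time: 18.22
tool_pos: [643.9, -167.0, 191.8]
tcp_rot: [176.4, 34.9, -177.7]
ft_force: [-16.1, -1.7, 4.2]
finger_gap: 11.5
grip_force: 25.0
ang 84.77564344901539 rad 61.776503727018714 h -9.644590799388634 [-16.11964005  -1.6640051    4.22232888] [-0.23135842  2.09936726  0.42124078]
tool ang 84.78312046837016
```

```bash

python3 -m handwheel '[[0.0006,0.0035,0,0,0,-3,0],[0.0006,0.0035,0,0,0,-3,0],[0,0,0,0,0,0,0],[0,0,0,0,0,0,0]]'
python3 -m handwheel '[[0.0006,0.0023,0,0,0,-2,0],[0,0,0,0,0,0,0],[0,0,0,0,0,0,0]]'
python3 -m handwheel '[[0.0006,0.0023,0,0,0,-2,0],[0,0,0,0,0,0,0],[0,0,0,0,0,0,0]]'
```

```text
time: 18.55
tool_pos: [643.1, -161.5, 192.0]
tcp_rot: [-179.3, 35.2, -170.4]
ft_force: [-9.5, -4.3, 1.1]
finger_gap: 11.5
grip_force: 24.8
time: 18.8
tool_pos: [642.8, -161.2, 192.1]
tcp_rot: [-177.8, 35.2, -168.1]
ft_force: [-2.8, -13.3, -2.7]
finger_gap: 11.5
grip_force: 32.3
time: 19.05
tool_pos: [642.5, -161.0, 192.2]
tcp_rot: [-176.2, 35.2, -165.7]
ft_force: [3.8, -20.1, -6.1]
finger_gap: 11.5
grip_force: 42.8
```

At the stop (force climbs, no motion). Release and withdraw along the tool.

```bash

python3 -m handwheel '[[0,0,0,0,0,0,0.04],[0,0,0,0,0,0,0.04],[0,0,0,0,0,0,0.04],[0,0,0,0,0,0,0.04],[0,0,0,0,0,0,0.04],[0,0,0,0,0,0,0.04]]'
python3 -m handwheel '[[0,0,-0.01,0,0,0,0.04],[0,0,-0.02,0,0,0,0.04],[0,0,-0.03,0,0,0,0.04],[0,0,-0.03,0,0,0,0.04],[0,0,-0.03,0,0,0,0.04],[0,0,0,0,0,0,0.04],[0,0,0,0,0,0,0.04]]'
python3 - <<'E'
from h import *
p,d=r.snapshot("scene"); q,e=r.snapshot("top")
cv2.imwrite("pics/end.png",np.clip(np.hstack([cv2.resize(p[130:280,180:380],(400,300)),cv2.resize(q[140:260,230:390],(400,300))])*1.4,0,255).astype('uint8'))
for n,d in(("scene",d),("top",e)):
  w=cloud(n,d).reshape(-1,3)-HUB; a,b,h=w@Y,w@U,w@N
  m=(abs(a)<40)&(b>12)&(b<88)&(abs(h-8)<7)
  if m.sum()>5:
    for lo in range(12,88,12):
      k=m&(b>=lo)&(b<lo+12); print(n,lo,k.sum(),np.median(a[k]).round(1) if k.any() else '')
L=dry(cloud("scene",r.snapshot("scene")[1]).reshape(-1,3)); L=L[np.all((L>[-20,-60,-20])&(L<[15,60,40]),1)]
for y in range(-48,56,16):
    m=(L[:,1]>=y)&(L[:,1]<y+16); print(y,m.sum(),np.sort(L[m][:,2]).round()[-4:],np.median(L[m][:,0]).round())
E
```

```text
time: 19.55
tool_pos: [642.4, -155.7, 191.9]
tcp_rot: [-176.6, 35.1, -165.5]
ft_force: [-0.4, 0.4, -0.8]
finger_gap: 39.8
grip_force: 0.0
time: 20.13
tool_pos: [574.0, -167.3, 293.4]
tcp_rot: [-176.3, 35.3, -165.4]
ft_force: [0.2, -0.4, -0.2]
finger_gap: 39.9
grip_force: 0.0
scene 12 7 2.2
scene 24 10 2.9
scene 36 8 1.7
scene 48 10 2.9
scene 60 11 2.0
scene 72 14 -0.3
scene 84 0 
top 12 21 2.6
top 24 21 3.6
top 36 22 2.9
top 48 23 3.7
top 60 23 3.6
top 72 15 2.9
top 84 0 
-48 26 [1. 2. 2. 2.] 0.0
-32 19 [6. 6. 7. 7.] 0.0
-16 31 [10. 10. 12. 13.] 0.0
0 27 [ 9.  9. 10. 10.] 1.0
16 18 [5. 5. 6. 6.] 1.0
32 28 [-0.  0.  3.  4.] 2.0
48 2 [-7. -3.] 1.0
```

View pics/end.png

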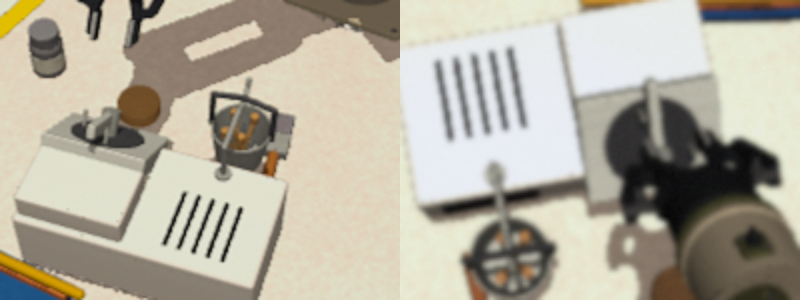

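The lever (top crop (650,80)–(660,150)) points straight up the slope, within ~1°, and the pail hangs level on the seat with the robot clear of everything. Hand in.

```bash
python3 -c "
from bench import r
print(r.hand_in())"
```

```text
the job is handed in; nothing more can be done
None
```

I handed the job in at about 20 s; no verdict came back. In the last camera check the pail hung level on the hook, released, with the lever within about 1° of straight up the slope, at its open stop. The robot was touching nothing.

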